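# Close the grease tray and set the griddle's heat lever to its third click

### The arm

A 7-joint arm with a two-finger parallel gripper is mounted at the origin on the work surface. World frame = base frame: x ahead of the robot, y to its left, z up, the work surface at z = 0. Lengths are in m, angles in rad, forces in N, time in s.
With the tool pointing down it reaches from about 0.35 to 0.9 m from the base axis. Payload 8.1 kg.
Tool frame: the origin (TCP) lies at the very end of the fingers, on their centre line; the grasp point (between the pads) lies 19 mm behind it (robot.grasp_offset is the distance from the TCP to the grasp point, in m); z points along the fingers, y is the direction in which the jaws open and shut (so a half turn about z gives the same grasp; the last joint's range is limited). The gripper opens to 92 mm and grips with 3 to 60 N. Pads are 19 mm wide; open, the fingers measure 130 mm over their backs; the gripper's body (75 mm by 190 mm) begins 47 mm behind the grasp point.
Start: joints at [-1.209, 0.434, 0.025, 1.573, -0.012, 1.134, -0.075], TCP at [0.28, 0.559, 0.227] pointing down, gripper open.
Joint ranges: [-2.62, 2.62], [-0.44, 2.09], [-1.27, 1.32], [0.08, 2.57], [-1.32, 4.46], [0.12, 2], [-2.74, 2.74]. Speed limits (rad/s): [2.22, 2.22, 3.01, 3.01, 3.14, 3.14, 3.14].

### API

Orientations are given as a unit quaternion [w, x, y, z].
In Python, from cell import sensors, get_image, ticket, robot gives the robot as it stands.
- The arm moves only by the tool carry_out, never from a script. Its argument "series" is one flat list of numbers, 5 for each row, row after row: the shift along the world's x, y, z in m, then the turn about the world's z in degrees, then the finger opening in m, from 0 to 0.0918. A call has exactly 5 rows; each row shifts and turns the pose as measured when the row begins; what a row does not reach is not made up. A row lasts 1/8 s, in which the tool goes at most 62.5 mm and 10.7 degrees, less where a joint would pass 70% of its speed; a pose out of reach is approached as far as the arm can. A call is refused whole if a number of a shift passes 0.0625 or a number of a turn 10.7, either way. A call with a gripper value outside its range is refused whole. The fingers move at their own pace and stop on an object; "squeeze" is the grip in N (left out, the last holds). Time passes only in rows, so rows that do not move let the fingers close, or fill a call up. It gives the time, the measured TCP pose, the force and the opening at its end, in the units of the state.
- sensors.get_state(): the state, without advancing time (a new reading comes with each control period).
- get_image(name): name is "side" or "top" or "wrist"; returns a dict with "image" (384x512x3 uint8, red, green, blue), "range_z" (384x512 float32, m along the optical axis (not along the pixel's ray), 0 where there is no reading), "fx", "fy", "cx", "cy" (pixels), "T" (4x4, takes a point from camera to world coordinates). Camera axes: x right, y down, z forward; pixel columns grow to the right and rows downward; lengths in m; the calibration is good to about 2 mm. A picture is of the moment at which its call begins.
- ticket.sign_off(): hands the job in, once; it reports no verdict.
The state is a dict: "clock": time; "joints": joint angles; "dq": joint speeds; "joint_torque": joint torques, N m; "position": TCP position; "tcp_rot": TCP orientation; "wrist_force": force on the tool from outside, world axes, zero at the start; "torque": the same for the moment, N m; "finger_gap": finger opening in m.
Only numpy, scipy, OpenCV 4.12 (cv2) and the standard library are available. Lean on these libraries where they do the work, as an engineer would, in place of code of your own. Each camera call takes 0.05 s, during which the arm holds its last target. There are 200 camera calls.

### The job

Get the griddle ready for cooking: first push its pulled-out grease tray fully home, then push the heat lever along its slot from the off end, feeling the clicks, and leave it resting in the third click without going on to the fourth. Only push with the fingertips or the outside of the fingers: do not pinch the tray front or the lever. Leave the ramekin, turner and lime squeezer where they are.

Things in the scene. Friction and masses are not known exactly. Their poses are not given: they have to be found in the camera images.
- griddle: Low stainless steel table griddle, 280 (x) x 420 (y) x 88 mm high, fixed. Origin: centre of its footprint, at counter height; +x points from its front to its back, +y to the left seen from the robot. Front face at x = -140 mm. The front of its top is a flat ledge (x -140 to -72 mm), 75 mm above the counter, carrying the heat lever; behind it the dark cooking plate, rim up to 88 mm high.
- grease_tray (a joint): How far the grease tray is pulled out of the griddle's front, in m: 0 is fully home (a hard stop), it starts 0.04 to 0.08. It slides straight along the griddle's x, with friction of about 2 N, and stays where it is left; push it towards the griddle's +x to close it.
- tray_front (a point): Middle of the outer (robot-side) surface of the tray's upright aluminium front plate, 33 mm above the counter; moves with the tray. The plate is 250 mm wide (y), 12 to 54 mm above the counter; fully home it still stands 32 mm proud of the griddle's front face. 6 mm thick, the open pan 3 mm-walled behind it. Axes as the griddle's.
- heat_lever (a joint): Lever travel from its off end, m. Slides to the griddle's -y (right, seen from the robot). Rests at 0 (off, hard stop, its start) and in clicks every 0.015: first 0.015, second 0.030, third 0.045, fourth 0.060, fifth 0.075 (end). Leaving a rest takes about 5 N, fading to nothing at the hump half-way; past it the lever jumps by itself, ahead of the finger, into the next rest, and stays.
- lever_top (a point): Middle of the top of the lever's upright black plastic paddle; moves with the lever. Paddle 24 (x) x 12 (y) mm, from 79 to 107 mm above the counter (4 to 32 mm above the ledge). At x = -105 mm from the griddle's origin and, at off, y = +45 mm. Axes as the griddle's. Push on its left (+y) side; the ledge left of it is free for 150 mm.
- ramekin: White ceramic ramekin, 76 mm across, 42 mm high, standing on the counter in front of the griddle's left end. Origin: centre of its underside. Not to be moved.
- turner: Black nylon turner, 290 mm long, lying on the counter to the right of the tray, handle towards the robot. Not to be moved.
- squeezer: Stainless steel lime squeezer lying open flat, 394 mm long, 33 mm high, 72 mm wide, on the counter to the left of the griddle. Origin under its hinge. Not to be moved.

How it is judged:
On the way, in this order (a step that is already met when the one before it is completed fails the run):
1. the grease tray is fully home while the heat lever is still at off (value of joint grease_tray below 0.005 m and value of joint heat_lever below 0.006 m), for 0.2 s.
2. the heat lever rests in the third click, the tray still home (value of joint heat_lever between 0.041 and 0.049 m and value of joint grease_tray below 0.005 m), for 0.3 s.
At the end, for the whole second after the job is handed in: Heat lever at rest within 4 mm of the third click (0.045), tray within 5 mm of fully home; ramekin, turner and squeezer each within 20 mm of where they started (all of step 2 and velocity of joint heat_lever between -0.005 and 0.005 m/s and not (distance of ramekin from where it was at the start of the episode above 0.02 m) and not (distance of turner from where it was at the start of the episode above 0.02 m) and not (distance of squeezer from where it was at the start of the episode above 0.02 m)); the robot touches nothing.
It fails at once if the lever goes over the hump towards the fourth click (beyond 0.054) (value of joint heat_lever above 0.054 m).
It fails at once if the lever is pinched: the fingers press on both halves of the paddle at once with over 1 N each (contact force between the fingers and heat_lever_c0 above 1 N and contact force between the fingers and heat_lever_c1 above 1 N).
It fails at once if the tray front is pinched: the fingers press on plate and pan at once with over 1 N each (contact force between the fingers and grease_tray_c0 above 1 N and (contact force between the fingers and grease_tray_c1 above 1 N or contact force between the fingers and grease_tray_c2 above 1 N or contact force between the fingers and grease_tray_c3 above 1 N or contact force between the fingers and grease_tray_c4 above 1 N or contact force between the fingers and grease_tray_c5 above 1 N)).
It fails at once if the ramekin, turner or squeezer is lifted, carried or shoved by more than 20 mm (distance of any of ramekin, turner, squeezer from where it was at the start of the episode above 0.02 m).
It also fails if it takes over 64 s, if anything falls off the work surface, if the arm or the gripper's body presses on something with over 40 N, if the wrist force passes 120 N, or if a joint passes its speed limit or range.

## Working session

There is one attempt and no reset: what is moved stays moved. The work goes in short steps, Python scripts to look and compute and a tool call to move; the robot and the scene stay as the last step left them, time stands still between calls to the robot, and variables do not carry over. Pictures are saved under pics/ and viewed, about 8 in all and at most 12, crops included, and the job is handed in when it is done.

Besides the shell and the picture viewer there is one more tool, called after "Call:" by a JSON object that holds its "method" and its "body". carry_out: Moves the arm, as the interface text tells. Its arguments: {"type":"object","properties":{"series":{"type":"array"},"squeeze":{"type":"number"}},"required":["series"]}

```bash
mkdir -p pics; cat > h.py <<'E'
import numpy as np, cv2
from cell import sensors, get_image, ticket, robot
def snap(n,f=None):
    d=get_image(n)
    if f: cv2.imwrite(f'pics/{f}.png',d['image'][:,:,::-1])
    return d
def pts(d):
    z=d['range_z'];v,u=np.indices(z.shape)
    P=np.stack([(u-d['cx'])/d['fx']*z,(v-d['cy'])/d['fy']*z,z],-1)
    W=P@d['T'][:3,:3].T+d['T'][:3,3]; W[z==0]=np.nan
    return W
E
python3 - <<'E'
from h import *
s=sensors.get_state(); print(s)
for n in('top','side'):
    d=snap(n,n+'0'); np.save(n+'0.npy',pts(d)); print(n,d['T'].round(3).tolist(),d['fx'])
a=cv2.imread('pics/top0.png');b=cv2.imread('pics/side0.png')
E
```

```text
{'clock': 0.0, 'joints': array([-1.20860058,  0.43521571,  0.02494732,  1.57409957, -0.01157854,
        1.13398515, -0.07511188]), 'dq': array([-0.00067885,  0.00121938,  0.00038885,  0.00012827,  0.00136807,
        0.00027377,  0.00121802]), 'joint_torque': array([ 5.22905684e-04, -6.67858958e+01,  9.85351056e-01, -3.14471269e+01,
       -6.04436221e-02,  4.28875198e-02,  1.89669454e-04]), 'position': array([0.27996601, 0.5582181 , 0.22594824]), 'tcp_rot': array([-1.05941414e-04,  2.30335534e-01,  9.73110955e-01, -7.74406474e-04]), 'wrist_force': array([-0.08646846, -0.17752535, -0.41146018]), 'torque': array([ 0.0068105 ,  0.0226706 , -0.00497509]), 'finger_gap': 0.09202256585984497}
top [[-0.016, -0.986, 0.166, 0.454], [-0.999, 0.021, 0.028, 0.026], [-0.031, -0.165, -0.986, 0.92], [0.0, 0.0, 0.0, 1.0]] 350.73213034302876
side [[0.896, -0.323, 0.306, 0.368], [-0.445, -0.635, 0.632, -0.457], [-0.01, -0.702, -0.712, 0.649], [0.0, 0.0, 0.0, 1.0]] 349.7471194992751
```

View pics/top0.png

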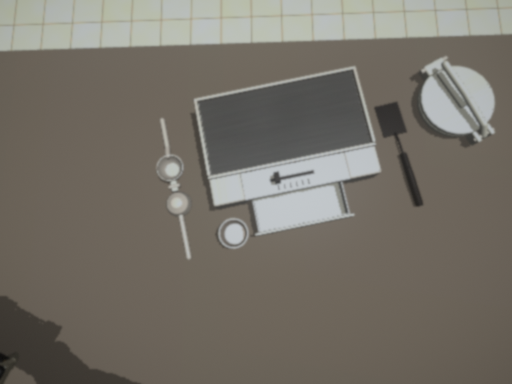

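View pics/side0.png

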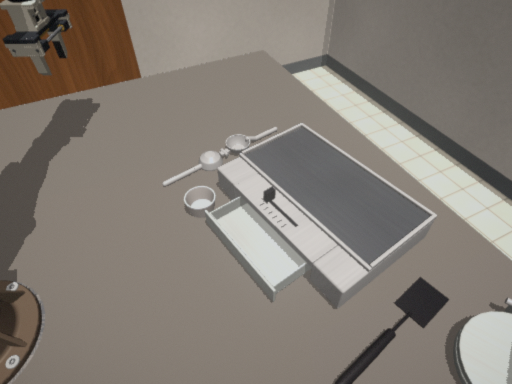

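The top view shows the griddle turned by about 10°. The lever is near (277,177), the tray front runs (256,234)–(353,215), and the ramekin is at (233,234), left of the tray. Next I'll measure these.

```bash
python3 - <<'E'
from h import *
for n,box in(('top',(268,168,286,186)),('side',(258,184,280,206))):
    W=np.load(n+'0.npy');im=cv2.imread(f'pics/{n}0.png')
    x0,y0,x1,y1=box; w=W[y0:y1,x0:x1].reshape(-1,3); g=im[y0:y1,x0:x1].max(-1).ravel()
    m=(w[:,2]>.098)&(w[:,2]<.115); print(n,'paddle top',m.sum(),np.nanmedian(w[m],0).round(4),w[m].min(0).round(4),w[m].max(0).round(4))
    if n=='top':
        # ledge: bright z .07-.08
        L=(abs(W[...,2]-.075)<.006)&(im.max(-1)>130); L[:140]=0
        k,l,s,_=cv2.connectedComponentsWithStats(L.astype('u1')); i=1+s[1:,4].argmax()
        r=cv2.minAreaRect(W[l==i][:,:2].astype('f4')); print('ledge',r, cv2.boxPoints(r).round(4).tolist(), np.median(W[l==i][:,2]))
    H=(W[...,2]>.03)&(W[...,2]<.1)&(W[...,0]>.3)
    # tray plate top edge z~.054
    T=(abs(W[...,2]-.052)<.006)&(W[...,0]<.53)
    k,l,s,_=cv2.connectedComponentsWithStats(T.astype('u1'))
    for i in range(1,k):
        if s[i,4]>25:
            p=W[l==i]; print('tray?',s[i],p.min(0).round(3),p.max(0).round(3), cv2.fitLine(p[:,:2].astype('f4'),cv2.DIST_HUBER,0,.01,.01).ravel().round(3))
W=np.load('top0.npy')
for uv in((256,234),(353,215),(233,234),(233,218),(233,249),(220,233),(306,224),(420,203),(404,156),(212,205),(380,174)): print(uv,W[uv[1]-1:uv[1]+2,uv[0]-1:uv[0]+2].reshape(-1,3)[[0,4,8]].round(3).tolist())
E
```

```text
top paddle top 57 [0.6201 0.0057 0.1067] [ 0.6088 -0.0014  0.0982] [0.6339 0.0126 0.1096]
ledge ((0.632847249507904, -0.03772221505641937), (0.07707177102565765, 0.41888049244880676), 10.56371021270752) [[0.5565999746322632, 0.16110000014305115], [0.633400022983551, -0.2506999969482422], [0.7091000080108643, -0.23649999499320984], [0.6323000192642212, 0.17520000040531158]] 0.07438507237995595
tray? [255 216  96  20 348] [ 0.486 -0.173  0.046] [0.53  0.062 0.057] [ 0.179 -0.984  0.509 -0.043]
side paddle top 81 [0.6216 0.0031 0.1062] [ 0.6091 -0.0018  0.0985] [0.6355 0.0119 0.1087]
tray? [ 66  36  60  14 184] [0.294 1.114 0.046] [0.529 1.135 0.058] [ 1.    -0.002  0.409  1.126]
tray? [45 49 11  5 30] [0.216 1.12  0.047] [0.252 1.135 0.058] [0.995 0.104 0.231 1.125]
tray? [ 0 57 25  6 68] [0.056 1.115 0.046] [0.139 1.133 0.058] [ 1.    -0.008  0.092  1.125]
tray? [205 206  65  83 471] [ 0.487 -0.171  0.046] [0.53  0.06  0.056] [ 0.17  -0.985  0.518 -0.099]
tray? [  0 290   7   7  34] [0.074 0.038 0.046] [0.084 0.051 0.057] [0.507 0.862 0.079 0.044]
tray? [  0 301   5  27  82] [ 0.074 -
[... 364 characters left out ...]
04], [0.492, 0.121, 0.004], [0.489, 0.118, 0.006]]
(233, 218) [[0.537, 0.124, -0.0], [0.53, 0.117, 0.04], [0.528, 0.114, 0.042]]
(233, 249) [[0.456, 0.12, 0.039], [0.454, 0.122, -0.002], [0.451, 0.119, -0.001]]
(220, 233) [[0.496, 0.152, 0.042], [0.494, 0.151, 0.035], [0.491, 0.149, 0.03]]
(306, 224) [[0.514, -0.062, 0.05], [0.511, -0.064, 0.054], [0.509, -0.068, 0.042]]
(420, 203) [[0.565, -0.36, 0.014], [0.562, -0.36, 0.017], [0.559, -0.362, 0.018]]
(404, 156) [[0.689, -0.328, 0.018], [0.686, -0.33, 0.019], [0.684, -0.333, 0.017]]
(212, 205) [[0.572, 0.179, 0.001], [0.57, 0.177, 0.0], [0.567, 0.174, 0.0]]
(380, 174) [[0.647, -0.268, -0.002], [0.644, -0.27, -0.001], [0.641, -0.273, -0.001]]
```

Call:
{"method": "carry_out", "body": {"series": [0.012,-0.05,0,6,0,0.012,-0.05,0,6,0,0.012,-0.05,0,6,0,0.012,-0.05,0,6,0,0.012,-0.05,0,6,0], "squeeze": 20}}

```text
clock: 0.72
position: [0.3384, 0.3036, 0.2233]
tcp_rot: [-0.001, -0.04, 0.999, -0.002]
wrist_force: [0.7, 0.3, 0.3]
finger_gap: 0.0466
```

Call:
{"method": "carry_out", "body": {"series": [0.012,-0.05,0,6,0,0.012,-0.05,0,0,0,0.012,-0.05,0,0,0,0.012,-0.05,0,0,0,0,0,0,0,0]}}

```text
clock: 1.35
position: [0.3867, 0.0926, 0.2229]
tcp_rot: [-0.001, -0.092, 0.996, -0.002]
wrist_force: [-0.6, 0.6, 0.9]
finger_gap: 0.0008
```

Call:
{"method": "carry_out", "body": {"series": [0.011,-0.043,0,0,0,0.011,-0.043,0,0,0,0.011,-0.043,0,0,0,0.011,-0.042,0,0,0,0,0,0,0,0]}}

```text
clock: 1.98
position: [0.4319, -0.0793, 0.2227]
tcp_rot: [-0.001, -0.095, 0.995, -0.002]
wrist_force: [-0.5, 1.0, 0.5]
finger_gap: 0.0004
```

Call:
{"method": "carry_out", "body": {"series": [0,0,-0.05,0,0,0,0,-0.05,0,0,0,0,-0.05,0,0,0,0,-0.035,0,0,0,0,0,0,0]}}

```text
clock: 2.6
position: [0.433, -0.0707, 0.0331]
tcp_rot: [0.001, -0.099, 0.995, 0.0]
wrist_force: [-0.2, 0.4, -0.3]
finger_gap: 0.0003
```

Call:
{"method": "carry_out", "body": {"series": [0.0197,0.0036,0,0,0,0.0197,0.0036,0,0,0,0.0147,0.0027,0,0,0,0.0098,0.0018,0,0,0,0.0098,0.0018,0,0,0]}}

```text
clock: 3.22
position: [0.5086, -0.0529, 0.0377]
tcp_rot: [0.001, -0.1, 0.995, 0.001]
wrist_force: [-2.7, -1.3, -2.2]
finger_gap: 0.0007
```

Call:
{"method": "carry_out", "body": {"series": [0.0098,0.0018,0,0,0,0.0098,0.0018,0,0,0,0.0098,0.0018,0,0,0,0.0098,0.0018,0,0,0,0,0,0,0,0]}}

```text
clock: 3.85
position: [0.5505, -0.045, 0.0377]
tcp_rot: [0.001, -0.1, 0.995, 0.002]
wrist_force: [0.3, 0.4, -0.0]
finger_gap: 0.0003
```

Call:
{"method": "carry_out", "body": {"series": [0.0049,0.0009,0,0,0,0.0039,0.0007,0,0,0,0.0039,0.0007,0,0,0,0.0039,0.0007,0,0,0,0,0,0,0,0]}}

```text
clock: 4.47
position: [0.5514, -0.045, 0.0352]
tcp_rot: [-0.014, -0.097, 0.995, 0.003]
wrist_force: [0.3, 0.7, -0.6]
finger_gap: 0.0005
```

Call:
{"method": "carry_out", "body": {"series": [0,0,0,0,0,0,0,0,0,0,0.0039,0.0007,0,0,0,0.0039,0.0007,0,0,0,0.0059,0.001,0,0,0]}}

```text
clock: 5.1
position: [0.5517, -0.045, 0.0338]
tcp_rot: [-0.026, -0.095, 0.995, 0.004]
wrist_force: [-24.2, -3.2, 18.4]
finger_gap: 0.0005
```

```bash
python3 - <<'E'
from h import *
print(sensors.get_state()['wrist_force'])
for n in('top','side'):
    W=pts(snap(n,n+'1'))
    T=(abs(W[...,2]-.050)<.008)&(W[...,0]<.6)&(W[...,0]>.45)&(abs(W[...,1]+.06)<.15)
    p=W[T]-[.7328,-.020,0]; xg=p[:,0]*.983+p[:,1]*.181; yg=-p[:,0]*.181+p[:,1]*.983
    m=abs(yg)>.04
    print(n,m.sum(),np.percentile(xg[m],[1,5,25,50]).round(4))
a=cv2.imread('pics/side1.png')[130:310,180:400]; cv2.imwrite('pics/s1.png',cv2.resize(a,None,fx=3,fy=3))
E
```

```text
[-24.1514617   -3.15010873  18.36227944]
top 70 [-0.2326 -0.2261 -0.1714 -0.168 ]
side 257 [-0.2314 -0.1965 -0.1705 -0.1696]
```

View pics/s1.png

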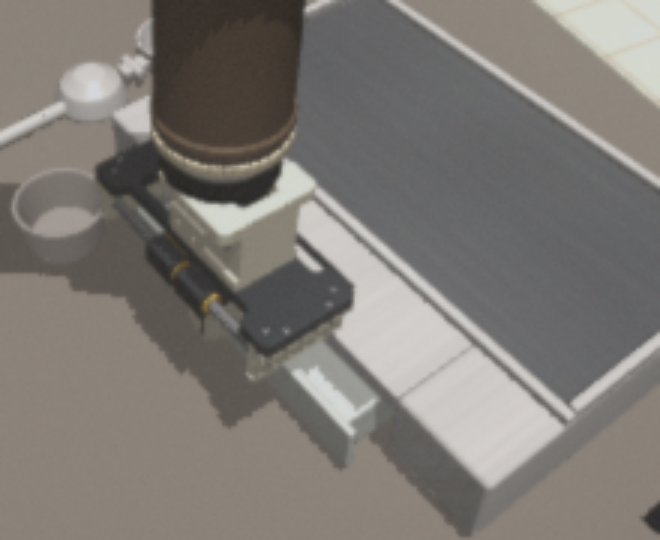

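Call:
{"method": "carry_out", "body": {"series": [-0.02,-0.0037,0,0,0,-0.02,-0.0037,0,0,0,0,0,0.055,0,0,0,0,0.055,0,0,0,0,0.055,0,0]}}

```text
clock: 5.82
position: [0.509, -0.0522, 0.2]
tcp_rot: [-0.029, -0.096, 0.995, 0.004]
wrist_force: [1.7, -0.3, 1.0]
finger_gap: 0.0007
```

Call:
{"method": "carry_out", "body": {"series": [0.03,0.035,0,0,0,0.03,0.035,0,0,0,0.03,0.035,0,0,0,0,0,0,0,0,0,0,0,0,0]}}

```text
clock: 6.45
position: [0.6065, 0.056, 0.2074]
tcp_rot: [-0.02, -0.095, 0.995, 0.004]
wrist_force: [-0.5, -0.5, 1.0]
finger_gap: 0.0005
```

```bash
cat >> h.py <<'E'
from scipy.spatial.transform import Rotation
O=np.array([.7328,-.020]);c,s_=.983,.182
def tg(p): d=np.asarray(p)[...,:2]-O; return np.stack([c*d[...,0]+s_*d[...,1],-s_*d[...,0]+c*d[...,1]],-1)
def lever(n,f=None):
    W=pts(snap(n,f)); g=tg(W); m=(W[...,2]>.097)&(W[...,2]<.112)&(abs(g[...,0]+.105)<.02)&(g[...,1]<.065)&(g[...,1]>-.06)
    q=g[m]; return m.sum(), (q.min(0).round(4),q.max(0).round(4)) if len(q) else 0
E
python3 - <<'E'
from h import *
s=sensors.get_state(); print(s['position'],tg(s['position']),Rotation.from_quat(s['tcp_rot'][[1,2,3,0]]).as_matrix().round(3))
print(lever('top','top2'),lever('side'))
W=pts(snap('top')); g=tg(W); m=(abs(W[...,2]-.05)<.008)&(g[...,0]<-.145)&(g[...,0]>-.25)&(abs(g[...,1])<.14)
q=g[m]; print(m.sum(),np.percentile(q[:,0],[2,10,25,50]))
E
```

```text
[0.60650118 0.05598622 0.20742701] [-0.11032224  0.09768083] [[-0.981 -0.189 -0.042]
 [-0.189  0.982  0.005]
 [ 0.04   0.013 -0.999]]
(np.int64(0), 0) (np.int64(86), (array([-0.1159,  0.038 ]), array([-0.0915,  0.0525])))
215 [-0.17180385 -0.17138014 -0.17028773 -0.16788202]
```

Call:
{"method": "carry_out", "body": {"series": [0.002,0,-0.04,0,0,0.002,0,-0.04,0,0,0.001,0,-0.025,0,0,0,0,-0.01,0,0,0,0,0,0,0]}}

```text
clock: 7.22
position: [0.6107, 0.0512, 0.0922]
tcp_rot: [-0.019, -0.092, 0.996, 0.005]
wrist_force: [0.1, 0.2, 0.6]
finger_gap: 0.0005
```

```bash
python3 - <<'E'
from h import *
s=sensors.get_state(); print(s['position'],tg(s['position']))
print(lever('side','side3'))
a=cv2.imread('pics/side3.png')[140:270,200:360]; cv2.imwrite('pics/s3.png',cv2.resize(a,None,fx=4,fy=4))
E
```

```text
[0.61070858 0.05120124 0.09219263] [-0.10705724  0.09221146]
(np.int64(61), (array([-0.1172,  0.0386]), array([-0.0917,  0.0519])))
```

View pics/s3.png

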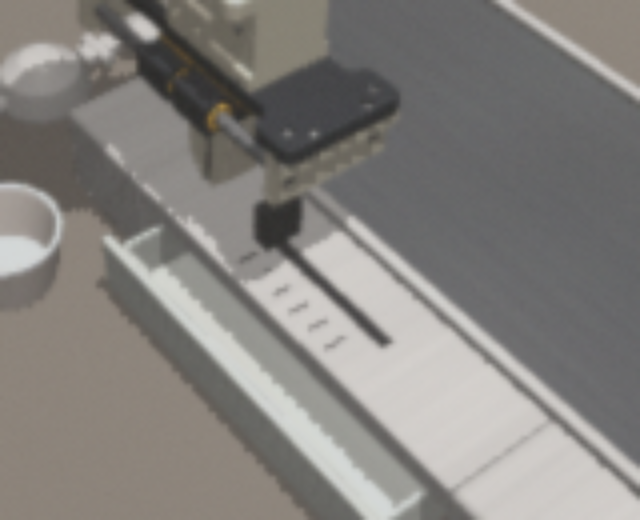

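Call:
{"method": "carry_out", "body": {"series": [0.0011,-0.0059,-0.003,0,0,0.0011,-0.0059,-0.002,0,0,0.0011,-0.0059,0,0,0,0,0,0,0,0,0,0,0,0,0]}}

```text
clock: 7.9
position: [0.6164, 0.0317, 0.0904]
tcp_rot: [-0.016, -0.091, 0.996, 0.005]
wrist_force: [-0.0, 0.6, 1.3]
finger_gap: 0.0005
```

```bash
cat > l.py <<'E'
from h import *
s=sensors.get_state(); print(s['position'],tg(s['position']),s['wrist_force'].round(1)); print(lever('side'))
E
python3 l.py
```

```text
[0.61638106 0.0316568  0.09041718] [-0.10503828  0.07196688] [-0.   0.6  1.3]
(np.int64(96), (array([-0.1166,  0.0387]), array([-0.0946,  0.0642])))
```

Call:
{"method": "carry_out", "body": {"series": [0.0007,-0.0039,0,0,0,0.0007,-0.0039,0,0,0,0,0,0,0,0,0,0,0,0,0,0,0,0,0,0]}}

```text
clock: 8.57
position: [0.617, 0.0282, 0.0905]
tcp_rot: [-0.016, -0.093, 0.995, 0.007]
wrist_force: [-0.9, 1.6, 1.5]
finger_gap: 0.0004
```

```bash
python3 l.py
```

```text
[0.61704316 0.02818735 0.09046157] [-0.10501887  0.06843591] [-0.9  1.6  1.5]
(np.int64(103), (array([-0.1162,  0.0384]), array([-0.0942,  0.0641])))
```

Call:
{"method": "carry_out", "body": {"series": [0.0009,-0.0049,0,0,0,0.0009,-0.0049,0,0,0,0.0009,-0.0049,0,0,0,0,0,0,0,0,0,0,0,0,0]}}

```text
clock: 9.25
position: [0.6198, 0.0133, 0.0904]
tcp_rot: [-0.017, -0.093, 0.995, 0.007]
wrist_force: [-1.1, 3.8, 2.2]
finger_gap: 0.0005
```

```bash
python3 l.py
```

```text
[0.61980947 0.01333629 0.09040549] [-0.10500249  0.05333385] [-1.1  3.8  2.2]
(np.int64(127), (array([-0.1168,  0.0233]), array([-0.0928,  0.0641])))
```

Call:
{"method": "carry_out", "body": {"series": [0.0009,-0.0049,0,0,0,0.0009,-0.0049,0,0,0,0,0,0,0,0,0,0,0,0,0,0,0,0,0,0]}}

```text
clock: 9.93
position: [0.6216, 0.0024, 0.0904]
tcp_rot: [-0.017, -0.093, 0.995, 0.007]
wrist_force: [-0.6, 0.1, 0.3]
finger_gap: 0.0007
```

```bash
python3 l.py
```

```text
[0.62163849 0.00243224 0.09036431] [-0.1051891   0.04228228] [-0.6  0.1  0.3]
(np.int64(138), (array([-0.1166,  0.0092]), array([-0.0936,  0.0559])))
```

Call:
{"method": "carry_out", "body": {"series": [0.0007,-0.0039,0,0,0,0,0,0,0,0,0.0007,-0.0039,0,0,0,0,0,0,0,0,0,0,0,0,0]}}

```text
clock: 10.6
position: [0.6223, -0.0014, 0.0903]
tcp_rot: [-0.017, -0.095, 0.995, 0.009]
wrist_force: [-1.4, 4.0, 1.1]
finger_gap: 0.0006
```

```bash
python3 l.py
```

```text
[ 0.62232573 -0.00139717  0.09034533] [-0.10521049  0.0383929 ] [-1.4  4.   1.1]
(np.int64(130), (array([-0.1166,  0.0081]), array([-0.094 ,  0.0526])))
```

In contact at the second rest. Now two rows to clear the hump, as for the second click.

Call:
{"method": "carry_out", "body": {"series": [0.0009,-0.0049,0,0,0,0.0008,-0.0044,0,0,0,0,0,0,0,0,0,0,0,0,0,0,0,0,0,0]}}

```text
clock: 11.28
position: [0.6242, -0.0123, 0.0903]
tcp_rot: [-0.017, -0.095, 0.995, 0.008]
wrist_force: [-0.4, 0.4, 1.4]
finger_gap: 0.0004
```

```bash
python3 l.py
```

```text
[ 0.6241977  -0.01230745  0.09033506] [-0.10535602  0.02732739] [-0.4  0.4  1.4]
(np.int64(146), (array([-0.1169, -0.0063]), array([-0.0923,  0.0432])))
```

The lever reads 0.045, so it is in the third click. I'll back off to the left and go up.

Call:
{"method": "carry_out", "body": {"series": [-0.0018,0.0098,0,0,0,-0.0036,0.0197,0,0,0,0,0,0.05,0,0,0,0,0.06,0,0,0,0,0.06,0,0]}}

```text
clock: 11.95
position: [0.6135, 0.0259, 0.2593]
tcp_rot: [-0.023, -0.097, 0.995, 0.009]
wrist_force: [0.9, 0.7, -0.2]
finger_gap: -0.0002
```

Call:
{"method": "carry_out", "body": {"series": [-0.05,0.03,0,0,0,-0.05,0.03,0,0,0,-0.05,0.03,0,0,0,0,0,0,0,0,0,0,0,0,0]}}

```text
clock: 12.58
position: [0.4603, 0.1261, 0.2657]
tcp_rot: [-0.016, -0.102, 0.995, 0.011]
wrist_force: [0.5, -0.1, -0.1]
finger_gap: 0.0005
```

```bash
python3 l.py; python3 - <<'E'
from h import *
print(lever('top','top9'))
W=pts(snap('side','side9')); g=tg(W); m=(abs(W[...,2]-.05)<.008)&(g[...,0]<-.145)&(g[...,0]>-.25)&(abs(g[...,1])<.14)
print(np.percentile(g[m][:,0],[2,10,25,50]))
a=cv2.imread('pics/top0.png');b=cv2.imread('pics/top9.png'); cv2.imwrite('pics/t9.png',np.vstack([a[40:280,140:450],b[40:280,140:450]]))
E
```

```text
[0.46025964 0.1261487  0.26570548] [-0.24130811  0.19326652] [ 0.5 -0.1 -0.1]
(np.int64(86), (array([-0.1169, -0.0067]), array([-0.0924,  0.0076])))
(np.int64(56), (array([-0.1169, -0.0046]), array([-0.0929,  0.0074])))
[-0.17144025 -0.17097457 -0.17055037 -0.16925954]
```

View pics/t9.png

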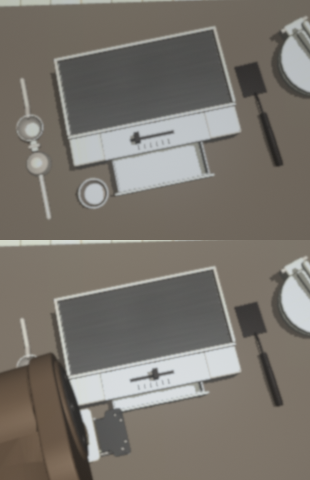

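```bash
python3 -c "
from h import *
print(ticket.sign_off())"
```

```text
the job is handed in; nothing more can be done
None
```

The job is done and handed in at about 12.8 s, but sign-off gives no verdict, so these are my own last checks.

- **Tray:** I pushed it with closed fingertips until it hit its stop, at about 24 N. The final depth reading puts its front at x = -0.171 to -0.172 m in the griddle's axes, against -0.172 m for fully home.
- **Lever:** I pushed its left side with the back of the closed fingers, one click at a time (0.015, 0.030, 0.045 m). After backing off, the side camera gives 0.045 m and the top camera about 0.043–0.045 m, so it rests in the third click.
- **Other objects:** The turner looks unmoved in the last top picture. The arm hid the ramekin and most of the squeezer there, so I did not check them at the end. The wrist force showed no unexpected contact while the arm moved past them.
- **Arm:** It ended clear of everything, with the TCP at z = 0.266 m and the wrist force close to zero.

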